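# Wring two setting blocks together in the frame depth gauge

## Task

Set up the frame depth gauge: lay the thick long aluminium block on its base plate and slide it in under the bridge, against the end stop. Then wring the thin long block onto it: lay it flat on the thick one, clearly short of the bridge, and slide it along with the faces touching, under the bridge and against the stop, until the two blocks lie flush and square, one exactly over the other, and let go. Leave the short block, the bottle, the brush jar and the tape roll where they are, and do not bump the black stand.

Things in the scene. Friction and masses are not known exactly. Their poses are not given: they have to be found in the camera images.
- gauge: Depth gauge, grey painted steel, fixed to the table, wholly rigid. Origin on the table, directly below the centre of the seat where a block lies when home; z up; x is the sliding direction, towards the end stop. Base plate 12 mm thick, from x = -115 to +80 mm and y = -62 to +62 mm.
- seat (a point): Centre of the seat, on the base plate's upper face, 12 mm above the table (gauge axes). Both blocks are home with an end face on the stop and their centres directly above this point, long axis along the gauge's x.
- bridge (a point): Middle of the underside of the bridge's lintel, 55 mm above the table (gauge axes), 40 mm past the seat centre. Bridge is 30 mm deep along x (x = 25 to 55 mm), its top 67 mm high. Its two posts have inner faces 56 mm apart, outer 84 mm. The 50 mm wide blocks pass with 3 mm to spare each side; the pile of both (top 52 mm above the table) with 3 mm to spare under the lintel.
- stop (a point): Middle of the upper edge of the end stop's face, 60 mm past the seat centre, 50 mm above the table (gauge axes). Upright wall 62 mm wide, 15 mm thick, that both blocks butt against.
- thick: Thick long block: plain aluminium bar 120 x 50 x 24 mm (own x, y, z), about 0.4 kg. Origin at its centre. Starts flat on the table; it goes into the gauge first, as the lower one. Home its centre is 24 mm above the table. It slides on the plate (and the thin block on it) with dry friction, about 2 to 6 N under its own weight; pressing down makes it drag more.
- thin: Thin long block: plain aluminium bar 120 x 50 x 16 mm (own x, y, z), about 0.25 kg. Origin at its centre. Starts flat on the table; it is wrung onto the thick one. Home its centre is 44 mm above the table.
- short: Short block: plain aluminium bar 80 x 50 x 20 mm (own x, y, z). Origin at its centre. Not needed: leave it where it lies.
- bottle: White closed paint bottle standing upright, 56 mm in diameter, 150 mm high. Origin at the centre of its underside. Leave it alone.
- brushes: White ceramic jar with brushes, standing upright, 64 mm in diameter and 90 mm high, the brushes reach 190 mm high. Origin at the centre of its underside. Leave it alone.
- tape: Roll of paper tape lying flat, 100 mm outer diameter, 36 mm high. Origin at the centre of its underside. Leave it alone.
- stand: Black steel lamp stand fixed to the table: 50 mm square foot 20 mm high, upright pole 20 mm in diameter up to 400 mm high (a 32 mm clamp collar halfway). Origin at the centre of the underside. Too tall to pass over; go round it.
Mind the look-alikes: they are no part of the job. Of the things that look like the gauge, the larger one is meant. Leave any turquoise look-alike of the thick alone.

How it is judged:
By the outcome, as a careful person would: the job done as asked, in the order asked, and still so for the second after the job is handed in, with the robot touching nothing.
It also fails if it takes over 72 s, if anything falls off the work surface, if the arm or the gripper's body presses on something with over 40 N, if the wrist force passes 120 N, or if a joint passes its speed limit or range.

## Robot

A 6-joint arm with a two-finger parallel gripper is mounted at the origin on the work surface. World frame = base frame: x ahead of the robot, y to its left, z up, the work surface at z = 0. Lengths are in mm, angles in rad, forces in N, time in s.
With the tool pointing down it reaches from about 350 to 775 mm from the base axis. Payload 7.3 kg.
Tool frame: the origin (TCP) lies at the very end of the fingers, on their centre line; the grasp point (between the pads) lies 19 mm behind it (bot.grasp_offset is the distance from the TCP to the grasp point, in mm); z points along the fingers, y is the direction in which the jaws open and shut (so a half turn about z gives the same grasp; the last joint's range is limited). The gripper opens to 92 mm and grips with 3 to 60 N. Pads are 19 mm wide; open, the fingers measure 130 mm over their backs; the gripper's body (75 mm by 190 mm) begins 47 mm behind the grasp point.
Start: joints at [-1.362, 0.342, 1.524, -0, 1.275, -0.146], TCP at [182.41, -492.313, 226.741] pointing down, gripper open.
Joint ranges: [-2.53, 2.53], [-0.77, 2.02], [0.04, 2.7], [-1, 4.14], [0.28, 2.66], [-3.11, 3.11]. Speed limits (rad/s): [2.57, 2.57, 3.14, 3.14, 3.14, 3.14].

## Interface

Orientations are given as [roll, pitch, yaw] about the fixed x, y, z axes, in that order (R = Rz(yaw) Ry(pitch) Rx(roll)).
In Python, from plant import bot gives the robot as it stands.
- The arm moves only by the tool servo_tool, never from a script. Its arguments are lists of equal length, an entry for each row: "angular": the turn, a rotation vector about the world's x, y, z in degrees, a list of three; "slide": the shift along the world's x, y, z in mm, a list of three; "grip": the opening, from -1 (shut) to 1 (fully open), so that 0 is half open. In form: {"angular": [[ax, ay, az], ...], "slide": [[dx, dy, dz], ...], "grip": [grip, ...]}. A call has 1 to 10 rows; each row is the pose to reach, as a shift and turn from the pose commanded when the call began; what a row does not reach only later rows make up. A row lasts 1/12 s, in which the tool goes at most 41.7 mm and 7.16 degrees, less where a joint would pass 70% of its speed; a pose out of reach is approached as far as the arm can. A call with a gripper value outside its range is refused whole. The fingers move at their own pace and stop on an object; the grip force is fixed at half the most. Time passes only in rows, so rows that repeat a pose let the fingers close. It gives the time, the measured TCP pose, the force and the opening at its end, in the units of the state.
- bot.get_obs(): the state, without advancing time (a new reading comes with each control period).
- bot.capture(name): name is "scene" or "top" or "wrist"; returns a dict with "img" (384x512x3 uint8, blue, green, red), "range_z" (384x512 float32, mm along the optical axis (not along the pixel's ray), 0 where there is no reading), "fov_y" (degrees; the focal length in pixels is half the picture's height over the tangent of half this angle, whatever the lens; pixels are square), "cx", "cy" (the principal point, pixels), "R" (3x3) and "t" (3): a world point X has camera coordinates R X + t; the wrist camera has in their place "T_tool_cam" (4x4, takes a point from camera to tool coordinates, whose origin is the TCP and whose axes are the flange's). Camera axes: x right, y down, z forward; pixel columns grow to the right and rows downward; lengths in mm; the calibration is good to about 2 mm. A picture is of the moment at which its call begins: read the wrist's pose just before it.
- bot.close_job(): hands the job in, once; it reports no verdict.
The state is a dict: "time": time; "joint_positions": joint angles; "dq": joint speeds; "tau": joint torques, N m; "tool_pos": TCP position; "tcp_rot": TCP orientation; "contact_force": force on the tool from outside, world axes, zero at the start; "moment": the same for the moment, N m; "grip_width": finger opening in mm.
Only numpy, scipy, OpenCV 4.12 (cv2) and the standard library are available. Lean on these libraries where they do the work, as an engineer would, in place of code of your own. Each camera call takes 0.05 s, during which the arm holds its last target.

## Working session

There is one attempt and no reset: what is moved stays moved. The work goes in short steps, Python scripts to look and compute and a tool call to move; the robot and the scene stay as the last step left them, time stands still between calls to the robot, and variables do not carry over. Pictures are saved under pics/ and viewed, and the job is handed in when it is done.

Besides the shell and the picture viewer there is one more tool, called after "Call:" by a JSON object that holds its "fn" and its "kwargs", one argument or row to a line. servo_tool: Moves the arm, as the interface text tells. Its arguments: {"type":"object","properties":{"angular":{"type":"array","items":{"type":"array","items":{"type":"number"}}},"slide":{"type":"array","items":{"type":"array","items":{"type":"number"}}},"grip":{"type":"array","items":{"type":"number"}}},"required":["angular","slide","grip"]}

```bash
mkdir -p pics; ls; cat > h.py <<'E'
import numpy as np, cv2, pickle
from plant import bot
def snap(n,fn):
    o=bot.get_obs(); c=bot.capture(n); c['obs']=o
    pickle.dump(c,open(f'{fn}.pkl','wb')); cv2.imwrite(f'pics/{fn}.png',c['img']); return c
E
python3 - <<'E'
from h import *
print(bot.get_obs())
for n in ('scene','top'):
    c=snap(n,n+'0'); print(c['fov_y'],c['cx'],c['cy'],c['R'],c['t'])
E
```

```text
pics
{'time': 0.0, 'joint_positions': array([-1.36200302e+00,  3.42752040e-01,  1.52504035e+00,  1.18558289e-05,
        1.27537196e+00, -1.46008759e-01]), 'dq': array([-0.00235446, -0.0003813 , -0.001249  ,  0.00074106,  0.00181051,
       -0.00075544]), 'tau': array([ 1.38332409e-03, -4.31236446e+01, -2.44214112e+01,  7.18524749e-02,
        5.59692469e-02, -1.51735298e-04]), 'tool_pos': array([ 182.32168927, -491.88821727,  226.02159705]), 'tcp_rot': array([-3.14003933e+00, -2.39882701e-04,  3.54798414e-01]), 'contact_force': array([-0.14031696,  0.31912917, -0.54885979]), 'moment': array([-0.00975682, -0.01491614, -0.00050136]), 'grip_width': 91.44661720167957}
47.96244162223972 245.2743542794755 193.86849810481883 [[-0.62129254  0.78356982 -0.00373069]
 [ 0.66895947  0.52792674 -0.5232462 ]
 [-0.4080304  -0.32758464 -0.8521734 ]] [ 343.90443435 -410.77277627 1370.75498019]
50.37542209992889 259.4525593472563 191.01355158192894 [[-0.00262144 -0.99987192  0.01578861]
 [-0.99622752  0.00124172 -0.08677091]
 [ 0.08674019 -0.01595651 -0.99610317]] [  40.19293026  635.82401038 1155.22778591]
```

View pics/scene0.png

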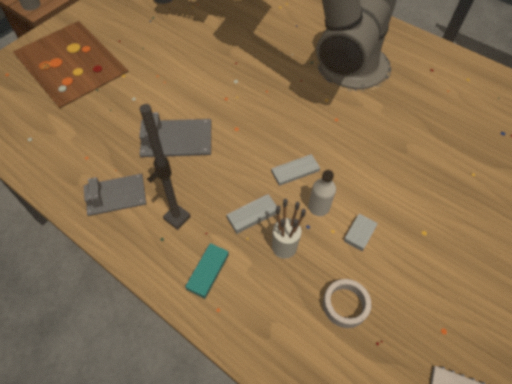

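View pics/top0.png

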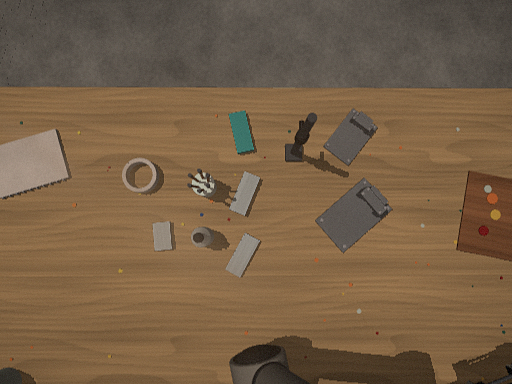

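```bash
cat >> h.py <<'E'
def world(c,rows=None):
    """world xyz map for fixed cam"""
    H,W=c['range_z'].shape; f=H/2/np.tan(np.radians(c['fov_y']/2))
    v,u=np.mgrid[:H,:W]; z=c['range_z']
    P=np.stack([(u-c['cx'])/f*z,(v-c['cy'])/f*z,z],-1)
    if 'R' in c: return (P-c['t'])@c['R']
    from scipy.spatial.transform import Rotation as Ro
    T=np.array(c['T_tool_cam']); P=P@T[:3,:3].T+T[:3,3]
    o=c['obs']; return P@Ro.from_euler('xyz',o['tcp_rot']).as_matrix().T+o['tool_pos']
def rect(P,m):
    p=P[m][:,:2].astype(np.float32); r=cv2.minAreaRect(p); return r
E
python3 - <<'E'
from h import *
c=pickle.load(open('top0.pkl','rb')); P=world(c)
Z=P[...,2]
print(np.median(Z[240:330,60:220]))
def reg(n,u0,u1,v0,v1,z0,z1):
    m=np.zeros(Z.shape,bool); m[v0:v1,u0:u1]=True; m&=(Z>z0)&(Z<z1)&(c['range_z']>0)
    r=rect(P,m); print(n,m.sum(),'medxyz',np.median(P[m],0).round(1),'rect',np.round(r[0],1),np.round(r[1],1),round(r[2],2))
reg('A(245,193)',226,265,168,220,8,40)
reg('B(243,255)',222,265,230,280,8,40)
reg('teal',225,260,105,158,8,40)
reg('short',150,176,216,254,8,40)
reg('gaugeL base',310,395,175,255,7,18)
reg('gaugeL bridge',310,395,175,255,58,75)
reg('gaugeL stop',310,395,175,255,42,56)
reg('gaugeS base',320,380,105,168,5,18)
reg('gaugeS br',320,380,105,168,30,75)
reg('stand',280,306,140,165,10,30)
reg('brush',185,218,165,205,40,250)
reg('bottle',185,218,225,252,40,250)
reg('tape',118,162,155,198,20,50)
im=c['img'][90:290,180:410]; cv2.imwrite('pics/crop0.png',cv2.resize(im,None,fx=3.4,fy=3,interpolation=cv2.INTER_CUBIC)[:600,:800])
E
```

```text
0.5352948164859113
A(245,193) 714 medxyz [629.   83.7  24.6] rect [629.4  83.2] [ 50.  119.8] 67.81
B(243,255) 728 medxyz [451.7  89.6  16.4] rect [463.2  83. ] [ 50.  147.6] 61.13
teal 698 medxyz [810.   92.7  24.7] rect [811.3  93.1] [120.7  49.9] 12.78
short 504 medxyz [507.  319.3  20.2] rect [506.6 320.4] [79.4 50.9] 5.6
gaugeL base 2305 medxyz [ 554.8 -223.6   12.6] rect [ 560.3 -242.4] [186.7 225.8] 56.94
gaugeL bridge 334 medxyz [ 603.9 -278.8   67.8] rect [ 604.3 -279.7] [83.5 31. ] 40.52
gaugeL stop 134 medxyz [ 621.9 -296.8   50. ] rect [ 611.6 -286.6] [81.1 50.5] 40.64
gaugeS base 1372 medxyz [ 790.6 -224.9    9.9] rect [ 805.2 -230.6] [176.2 186.1] 89.66
gaugeS br 256 medxyz [ 839.2 -263.2   50.3] rect [ 840.6 -264.3] [63.2 40.1] 52.05
stand 207 medxyz [744.7 -53.9  20.6] rect [751.4 -60.3] [50.3 47.6] 0.08
brush 508 medxyz [649.6 194.1  92. ] rect [648.7 195.3] [62.1 60.5] 53.42
bottle 363 medxyz [506.2 193.6 104.8] rect [505.6 198.7] [54.1 53.3] 1.55
tape 484 medxyz [681.6 385.7  35.8] rect [681.8 385.1] [99.6 97.2] 44.56
```

View pics/crop0.png

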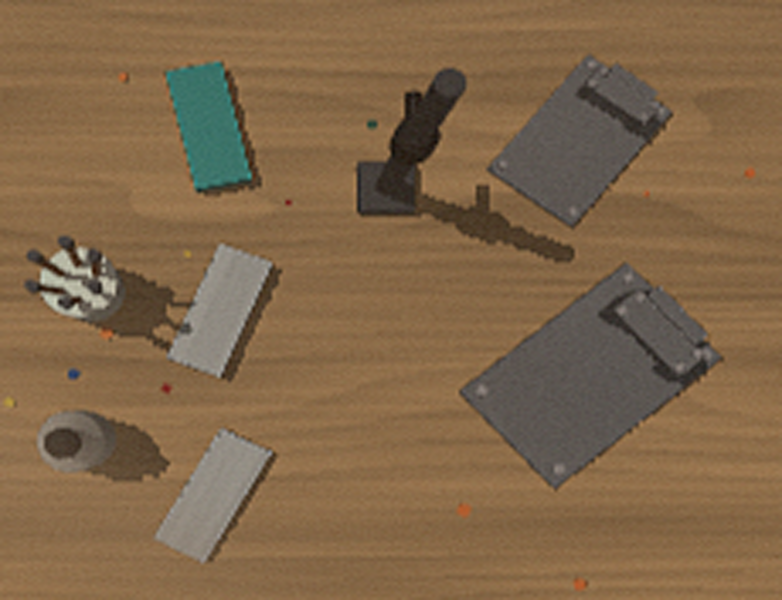

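A at (245,193) is grey, 120×50 and 24.6 high, so it is the thick block. B at (243,255) is grey and 16.4 high, so it is the thin block. The teal one at (241,131) is the decoy. Of the two gauges, (355,215) is larger than (350,136), so that is the one meant. Next I refine the poses and check the clearances around the brushes and bottle.

```bash
python3 - <<'E'
from h import *
c=pickle.load(open('top0.pkl','rb')); P=world(c); Z=P[...,2]
m=np.zeros(Z.shape,bool); m[225:285,215:270]=1; m&=(Z>13)&(Z<19)
m=cv2.morphologyEx(m.astype(np.uint8),cv2.MORPH_OPEN,np.ones((3,3)))
n,l,s,_=cv2.connectedComponentsWithStats(m); k=1+np.argmax(s[1:,4]); print('B',rect(P,l==k))
m=np.zeros(Z.shape,bool); m[170:260,305:400]=1; m&=(Z>9)&(Z<16)
m=cv2.morphologyEx(m.astype(np.uint8),cv2.MORPH_OPEN,np.ones((3,3)))
n,l,s,_=cv2.connectedComponentsWithStats(m); k=1+np.argmax(s[1:,4]); print('plate',rect(P,l==k))
# brush extents in A frame
for nm,cen,a,us in (('A',(629.4,83.2),-22.2,0),('B',(451.7,89.6),-28.9,0)):
    a=np.radians(a);u=np.array([np.cos(a),np.sin(a)]);j=np.array([-u[1],u[0]])
    for cn in('top0','scene0'):
        cc=pickle.load(open(cn+'.pkl','rb'));Q=world(cc).reshape(-1,3);Q=Q[(cc['range_z'].ravel()>0)]
        U=(Q[:,:2]-cen)@u;J=(Q[:,:2]-cen)@j
        for u0 in range(-60,100,20):
            k=(U>u0)&(U<u0+20)&(J>30)&(J<160)&(Q[:,2]>55)&(Q[:,2]<300)
            if k.sum()>3: print(nm,cn,u0,k.sum(),'jmin',J[k].min().round(1),'z',Q[k,2].max().round(0))
w=snap('wrist','w0'); print(np.round(w['T_tool_cam'],3),w['fov_y'],w['cx'],w['cy'])
E
```

```text
B ((434.40704345703125, 107.45913696289062), (29.667604446411133, 48.61649703979492), 81.80776977539062)
plate ((551.9053955078125, -219.95248413085938), (122.21410369873047, 150.45819091796875), 40.68864822387695)
A top0 -60 109 jmin 85.3 z 191.0
A top0 -40 184 jmin 79.9 z 187.0
A top0 -20 178 jmin 80.6 z 190.0
A top0 0 24 jmin 91.1 z 189.0
A scene0 -60 161 jmin 88.6 z 189.0
A scene0 -40 315 jmin 81.4 z 189.0
A scene0 -20 370 jmin 81.1 z 189.0
A scene0 0 158 jmin 92.7 z 188.0
B top0 -40 54 jmin 98.9 z 111.0
B top0 -20 149 jmin 94.6 z 155.0
B top0 0 146 jmin 96.1 z 156.0
B top0 20 5 jmin 117.8 z 96.0
B scene0 -40 30 jmin 122.8 z 112.0
B scene0 -20 242 jmin 97.8 z 154.0
B scene0 0 346 jmin 99.9 z 151.0
B scene0 20 33 jmin 115.9 z 97.0
[[ 1.00000e-03 -9.69000e-01 -2.47000e-01  6.54080e+01]
 [ 1.00000e+00  2.00000e-03 -1.00000e-03 -2.85000e-01]
 [ 2.00000e-03 -2.47000e-01  9.69000e-01 -1.57772e+02]
 [ 0.00000e+00  0.00000e+00  0.00000e+00  1.00000e+00]] 59.802878521952074 249.72534818422957 192.7363773962417
```

View pics/w0.png

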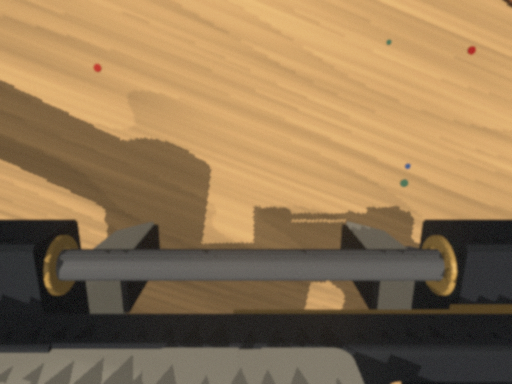

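```bash
python3 - <<'E'
from h import *
c=pickle.load(open('top0.pkl','rb')); P=world(c); Z=P[...,2]
def fit(n,m,dist=None):
    m=cv2.morphologyEx(m.astype(np.uint8),cv2.MORPH_OPEN,np.ones((2,2)))
    k,l,s,_=cv2.connectedComponentsWithStats(m); k=1+np.argmax(s[1:,4]); r=rect(P,l==k)
    p=P[l==k][:,:2]; mu=p.mean(0); w,v=np.linalg.eigh(np.cov(p.T)); d=v[:,1]
    print(n,s[k,4],'mean',mu.round(1),'ang',np.degrees(np.arctan2(d[1],d[0])).round(2),'rect',np.round(r[0],1),np.round(r[1],1),round(r[2],2))
b=c['img'].astype(int); sat=b.max(2)-b.min(2); val=b.max(2)
for n,(u0,u1,v0,v1),z0,z1 in (('A',(224,268,166,222),18,32),('B',(222,266,228,282),10,24),('bridge',(310,395,170,255),60,75),('plate',(310,395,170,255),7,17)):
    m=np.zeros(Z.shape,bool); m[v0:v1,u0:u1]=1; m&=(Z>z0)&(Z<z1)
    fit(n,m)
m=np.zeros(Z.shape,bool); m[228:282,222:266]=1; m&=(sat<30)&(val>110)
print(sat[255,243],val[255,243],sat[275,225],val[275,225])
fit('Bcol',m)
E
```

```text
A 704 mean [625.8  80.2] ang 159.4 rect [612.6  69.9] [ 80.4 138.8] 68.57
B 719 mean [448.2  86.5] ang 151.51 rect [460.1  80. ] [ 50.3 149.9] 61.41
bridge 328 mean [ 600.6 -280.4] ang 78.84 rect [ 589.4 -136. ] [ 80.9 395.4] 4.56
plate 2193 mean [ 553.6 -225.5] ang 125.66 rect [ 529.4 -159.4] [173.4 398.5] 22.47
16 144 64 139
Bcol 709 mean [450.2  86.5] ang 151.87 rect [461.8  79.7] [ 49.9 146.5] 61.39
```

```bash
cat >> h.py <<'E'
def boxfit(P,m,a0,Lx,Ly,c0):
    """fit L x W rectangle (centre,angle) maximising inside count minus outside, from points of mask m"""
    from scipy.optimize import minimize
    p=P[m][:,:2]
    def cost(q):
        a=np.radians(q[2]);u=np.array([np.cos(a),np.sin(a)]);d=p-q[:2]
        x=np.abs(d@u)-Lx/2; y=np.abs(-d[:,0]*u[1]+d[:,1]*u[0])-Ly/2
        e=np.maximum(np.maximum(x,y),0); return np.minimum(e,6).sum()
    best=None
    for da in(-4,-2,0,2,4):
        r=minimize(cost,[*c0,a0+da],method='Nelder-Mead',options=dict(initial_simplex=np.array([*c0,a0+da])+np.array([[0,0,0],[6,0,0],[0,6,0],[0,0,3]])))
        if best is None or r.fun<best.fun: best=r
    return best.x,best.fun,len(p)
E
python3 - <<'E'
from h import *
c=pickle.load(open('top0.pkl','rb')); P=world(c); Z=P[...,2]
def M(u0,u1,v0,v1,z0,z1):
    m=np.zeros(Z.shape,bool); m[v0:v1,u0:u1]=1; return m&(Z>z0)&(Z<z1)&(c['range_z']>0)
for e in (0,-3):
  print('A',boxfit(P,M(224,268,166,222,12,36),-22,120+e,50+e,(629,83)))
  print('B',boxfit(P,M(222,266,228,282,8,24),-29,120+e,50+e,(452,89)))
  print('bridge',boxfit(P,M(310,395,170,255,60,75),-49.5,30+e,84+e,(604,-279)))
# top-of-plate incl. everything above: whole gauge footprint
  print('plate',boxfit(P,M(310,395,170,255,6,18),-49.5,195+e,124+e,(566,-236)))
a=np.radians(-49.5);u=np.array([np.cos(a),np.sin(a)])
print('seat from bridge',np.array([604.3,-279.7])-40*u)
E
```

```text
A (array([629.47706795,  83.14864306, -22.16526111]), np.float64(0.0), 712)
B (array([451.40397905,  89.38161593, -28.77002605]), np.float64(6.465991057999158), 727)
bridge (array([ 604.40111225, -279.73451745,  -49.5855155 ]), np.float64(1.7229332753248077), 330)
plate (array([ 566.96767802, -236.43807938,  -49.45838677]), np.float64(259.5702723906795), 2356)
A (array([629.35321897,  83.08252566, -22.30076771]), np.float64(53.220651980043016), 712)
B (array([451.75287252,  89.2874191 , -28.73882371]), np.float64(51.35226093531216), 727)
bridge (array([ 603.9742559 , -279.03752241,  -50.19411811]), np.float64(44.078557590489716), 330)
plate (array([ 566.31519967, -235.75277313,  -49.36816314]), np.float64(339.5753250741597), 2356)
seat from bridge [ 578.32207807 -249.28376138]
```

Call:
{"fn": "servo_tool", "kwargs": {
  "angular": [
    [0,0,-7],
    [0,0,-14],
    [0,0,-21],
    [0,0,-28],
    [0,0,-35],
    [0,0,-42],
    [0,0,-49],
    [0,0,-56],
    [0,0,-63],
    [0,0,-69.8]
  ],
  "slide": [
    [30,29,2],
    [60,58,4],
    [90,87,6],
    [120,116,8],
    [150,145,10],
    [180,174,12],
    [210,203,14],
    [240,232,16],
    [270,261,18],
    [300,290,20]
  ],
  "grip": [1,1,1,1,1,1,1,1,1,1]
}}

```text
time: 0.98
tool_pos: [449.1, -234.4, 244.4]
tcp_rot: [3.141, 0.0, -0.757]
contact_force: [0.9, -1.1, 0.7]
grip_width: 91.8
```

Call:
{"fn": "servo_tool", "kwargs": {
  "angular": [
    [0,0,0],
    [0,0,0],
    [0,0,0]
  ],
  "slide": [
    [15,15,0],
    [31,29,0],
    [31,29,0]
  ],
  "grip": [1,1,1]
}}

```text
time: 1.23
tool_pos: [481.3, -204.3, 244.1]
tcp_rot: [-3.14, 0.0, -0.748]
contact_force: [-1.2, 0.5, 0.0]
grip_width: 91.8
```

```bash
python3 - <<'E'
from h import *
c=snap('wrist','w1');o=c['obs'];print(o['time'],o['tool_pos'],o['tcp_rot'],o['contact_force'],o['grip_width'])
cv2.imwrite('pics/w1b.png',cv2.resize(c['img'],(768,576)))
P=world(c);Z=P[...,2]
print(np.nanpercentile(Z[c['range_z']>0],[1,25,50,75,99]))
E
```

```text
1.2333 [ 481.31862805 -204.29148316  244.09451024] [-3.14042806e+00  3.78258371e-04 -7.48131563e-01] [-1.22585183  0.51481547  0.02058668] 91.79600694596712
[-1.93430206e+00 -2.84237363e-01  9.53329916e-01  3.27207714e+02
  3.58876632e+02]
```

View pics/w1b.png

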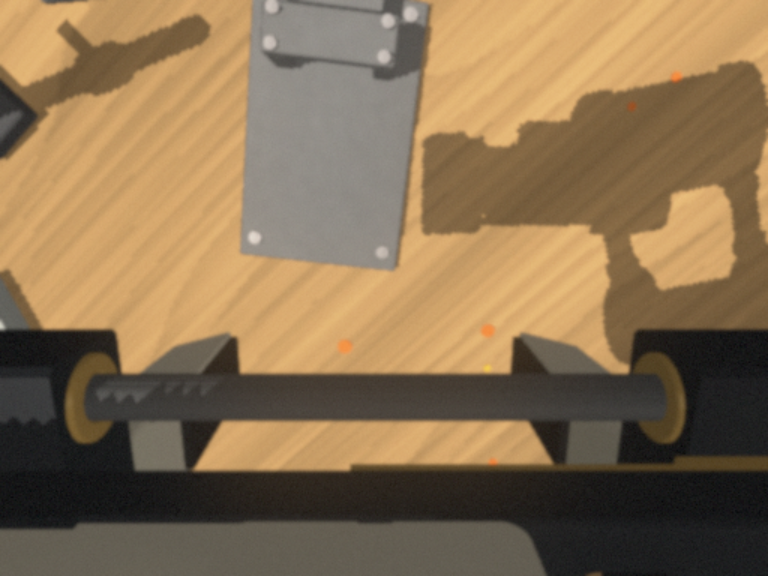

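```bash
cat >> h.py <<'E'
def gauge(c):
    P=world(c);Z=P[...,2];ok=(c['range_z']>0)
    d=P[...,:2]-np.array([578,-249.4]); near=(np.hypot(d[...,0],d[...,1])<150)&ok
    for n,z0,z1,Lx,Ly,off in(('bridge',61,73,30,84,40),('plate',7,17,195,124,-17.5)):
        m=near&(Z>z0)&(Z<z1)
        for e in(0,-2):
            q,f,k=boxfit(P,m,-49.5,Lx+e,Ly+e,np.array([578,-249.4])+off*np.array([.649,-.76]))
            a=np.radians(q[2]);u=np.array([np.cos(a),np.sin(a)]); print(n,e,q.round(2),f.round(1),k,'seat',(q[:2]-off*u).round(2),'medz',np.median(Z[m]).round(2))
E
python3 - <<'E'
from h import *
c=pickle.load(open('w1.pkl','rb')); gauge(c)
E
```

```text
bridge 0 [ 604.32 -279.51  -49.39] 2.0 3274 seat [ 578.29 -249.15] medz 66.59
bridge -2 [ 603.87 -279.32  -49.31] 135.0 3274 seat [ 577.8  -248.99] medz 66.59
plate 0 [ 566.81 -235.78  -49.33] 0.2 15507 seat [ 578.22 -249.06] medz 11.71
plate -2 [ 566.41 -235.56  -49.4 ] 118.2 15507 seat [ 577.79 -248.85] medz 11.71
```

Call:
{"fn": "servo_tool", "kwargs": {
  "angular": [
    [0,0,3],
    [0,0,6],
    [0,0,9],
    [0,0,12],
    [0,0,15],
    [0,0,18],
    [0,0,20.7],
    [0,0,20.7],
    [0,0,20.7],
    [0,0,20.7]
  ],
  "slide": [
    [20,30,0],
    [40,60,0],
    [61,90,0],
    [82,120,0],
    [103,150,0],
    [124,180,0],
    [144,210,0],
    [162,237,0],
    [177.3,258.3,0],
    [177.3,258.3,0]
  ],
  "grip": [1,1,1,1,1,1,1,1,1,1]
}}

```text
time: 2.12
tool_pos: [657.9, 54.4, 243.3]
tcp_rot: [-3.141, 0.001, -0.387]
contact_force: [-0.1, 0.0, 0.1]
grip_width: 91.6
```

```bash
python3 - <<'E'
from h import *
c=snap('wrist','w2');o=c['obs'];print(o['time'],o['tool_pos'],o['tcp_rot'],o['contact_force'],o['grip_width'])
P=world(c);Z=P[...,2];d=P[...,:2]-np.array([629.4,83.1]);m=(c['range_z']>0)&(np.hypot(d[...,0],d[...,1])<75)&(Z>15)&(Z<33)
print(m.sum()); print(boxfit(P,m,-22.2,120,50,(629.4,83.1)))
E
```

```text
2.1167 [657.89443645  54.4161918  243.29083191] [-3.14061653e+00  7.89144667e-04 -3.87120722e-01] [-0.14941434  0.04978713  0.12934575] 91.55583816427051
4255
(array([629.67800076,  83.97336297, -22.01246886]), np.float64(1.195745574284551), 4255)
```

View pics/w2.png

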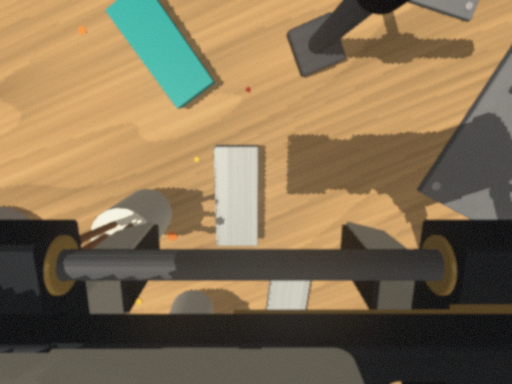

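Call:
{"fn": "servo_tool", "kwargs": {
  "angular": [
    [0,0,0],
    [0,0,0],
    [0,0,0],
    [0,0,0],
    [0,0,0],
    [0,0,0],
    [0,0,0],
    [0,0,0],
    [0,0,0],
    [0,0,0]
  ],
  "slide": [
    [0,0,-30],
    [0,0,-60],
    [0,0,-90],
    [0,0,-120],
    [0,0,-150],
    [0,0,-175],
    [0,0,-200],
    [0,0,-220],
    [0,0,-230],
    [0,0,-235]
  ],
  "grip": [1,1,1,1,1,1,1,1,1,1]
}}

```text
time: 3.0
tool_pos: [656.4, 49.8, 9.3]
tcp_rot: [-3.141, -0.0, -0.392]
contact_force: [1.2, 4.0, 2.6]
grip_width: 91.9
```

Call:
{"fn": "servo_tool", "kwargs": {
  "angular": [
    [0,0,0],
    [0,0,0],
    [0,0,0],
    [0,0,0],
    [0,0,0],
    [0,0,0],
    [0,0,0],
    [0,0,0],
    [0,0,0],
    [0,0,0]
  ],
  "slide": [
    [0,0,0],
    [0,0,0],
    [0,0,0],
    [0,0,0],
    [0,0,0],
    [0,0,0],
    [0,0,0],
    [0,0,0],
    [0,0,0],
    [0,0,0]
  ],
  "grip": [0.8,0.6,0.4,0.3,0.2,0.1,0,-0.1,-0.1,-0.1]
}}

```text
time: 3.83
tool_pos: [656.7, 51.3, 9.8]
tcp_rot: [-3.142, -0.001, -0.39]
contact_force: [1.3, 1.4, 1.9]
grip_width: 52.4
```

```bash
python3 - <<'E'
from h import *
c=snap('top','t3');o=bot.get_obs();print(o['time'],o['tool_pos'],o['tcp_rot'],o['contact_force'],o['grip_width'])
cv2.imwrite('pics/t3b.png',cv2.resize(c['img'][130:280,150:350],(800,600)))
E
```

```text
3.8833 [656.71579202  51.37672767   9.74242012] [-3.14156683e+00 -4.54109246e-04 -3.90229754e-01] [1.26376007 1.19197501 2.22110719] 52.235442586724076
```

View pics/t3b.png

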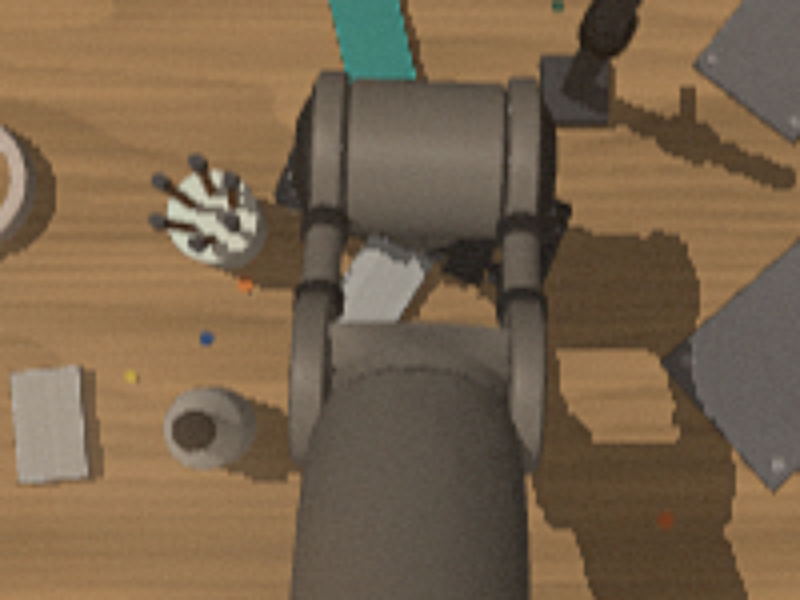

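Call:
{"fn": "servo_tool", "kwargs": {
  "angular": [
    [0,0,0],
    [0,0,0],
    [0,0,0],
    [0,0,0]
  ],
  "slide": [
    [0,0,0],
    [0,0,0],
    [0,0,0],
    [0,0,0]
  ],
  "grip": [-0.3,-0.3,-0.3,-0.3]
}}

```text
time: 4.22
tool_pos: [656.8, 51.4, 9.8]
tcp_rot: [-3.141, -0.001, -0.39]
contact_force: [0.8, 1.3, 3.6]
grip_width: 52.6
```

```bash
python3 - <<'E'
from h import *
o=bot.get_obs();print(o['time'],o['tool_pos'],o['tcp_rot'],o['contact_force'],o['moment'],o['grip_width'])
c=snap('wrist','w4');cv2.imwrite('pics/w4b.png',cv2.resize(c['img'],(768,576)))
E
```

```text
4.2167 [656.76723254  51.35354895   9.7700777 ] [-3.14146913e+00 -5.49041766e-04 -3.90369018e-01] [0.79262193 1.25395687 3.59533008] [ 0.21936861 -0.09856368 -0.09536298] 52.6089470600028
```

View pics/w4b.png

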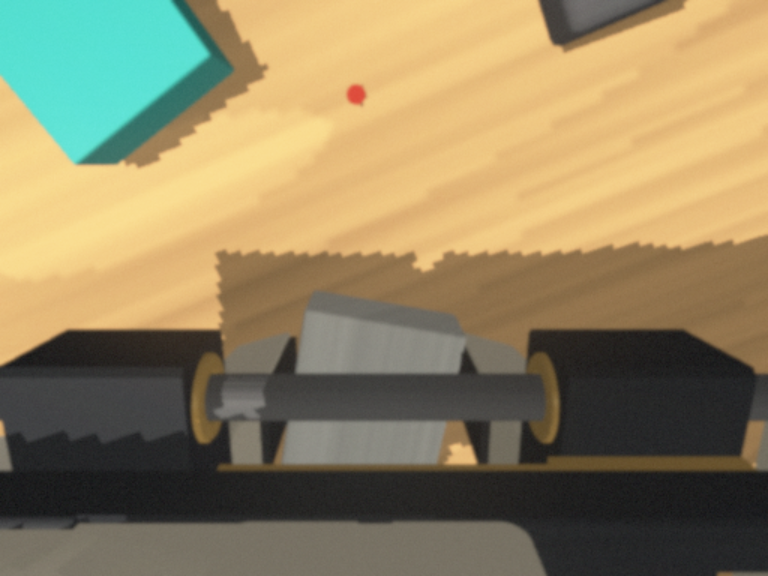

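The grip jammed with the block turned about 8° clockwise: in the picture its front edge runs from (312,292) to (465,335). I'll turn the tool to match and drag the block clear of the jar.

Call:
{"fn": "servo_tool", "kwargs": {
  "angular": [
    [0,0,-3],
    [0,0,-6],
    [0,0,-8],
    [0,0,-8],
    [0,0,-8],
    [0,0,-8],
    [0,0,-8],
    [0,0,-8],
    [0,0,-8],
    [0,0,-8]
  ],
  "slide": [
    [0,0,0],
    [0,0,0],
    [0,0,0],
    [-3,-8,0],
    [-8,-19,0],
    [-13,-30,0],
    [-17,-42,0],
    [-21,-52,0],
    [-21,-52,0],
    [-21,-52,0]
  ],
  "grip": [-0.3,-0.3,-0.3,-0.3,-0.3,-0.3,-0.3,-0.3,-0.3,-0.3]
}}

```text
time: 5.1
tool_pos: [634.9, -2.6, 9.7]
tcp_rot: [3.139, 0.0, -0.53]
contact_force: [-1.6, -4.5, 7.1]
grip_width: 52.8
```

```bash
python3 - <<'E'
from h import *
o=bot.get_obs();print(o['time'],o['tool_pos'],o['tcp_rot'],o['contact_force'],o['moment'],o['grip_width'])
c=snap('wrist','w5');cv2.imwrite('pics/w5b.png',cv2.resize(c['img'],(768,576)))
E
```

```text
5.1 [634.87659617  -2.61705248   9.72687249] [ 3.13948872e+00  9.16988327e-05 -5.30167700e-01] [-1.60711514 -4.49177038  7.06459207] [-0.43947897  0.36274474 -0.00265985] 52.78041358519123
```

View pics/w5b.png

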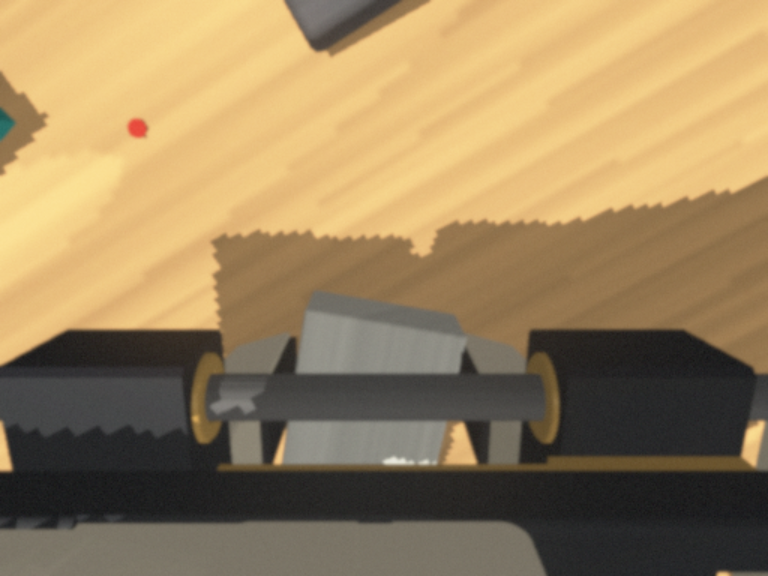

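Call:
{"fn": "servo_tool", "kwargs": {
  "angular": [
    [0,0,0],
    [0,0,0],
    [0,0,0],
    [0,0,0],
    [0,0,0],
    [0,0,0],
    [0,0,0],
    [0,0,0],
    [0,0,0],
    [0,0,0]
  ],
  "slide": [
    [0,0,0],
    [0,0,0],
    [0,0,0],
    [0,0,0],
    [0,0,25],
    [0,0,55],
    [-20,12,90],
    [-40,23,120],
    [-60,35,150],
    [-60,35,150]
  ],
  "grip": [1,1,1,1,1,1,1,1,1,1]
}}

```text
time: 5.98
tool_pos: [575.3, 36.4, 165.5]
tcp_rot: [-3.138, -0.006, -0.528]
contact_force: [1.8, 0.3, 1.0]
grip_width: 91.8
```

Call:
{"fn": "servo_tool", "kwargs": {
  "angular": [
    [0,0,-4],
    [0,0,-8],
    [0,0,-8]
  ],
  "slide": [
    [0,0,0],
    [0,0,0],
    [0,0,0]
  ],
  "grip": [1,1,1]
}}

```text
time: 6.23
tool_pos: [575.3, 34.6, 159.3]
tcp_rot: [3.141, 0.0, -0.671]
contact_force: [0.7, -0.1, -0.8]
grip_width: 91.6
```

```bash
python3 - <<'E'
from h import *
c=snap('wrist','w6');o=c['obs'];print(o['time'],o['tool_pos'],o['tcp_rot'],o['contact_force'],o['grip_width'])
P=world(c);Z=P[...,2];d=P[...,:2]-np.array([600,20]);m=(c['range_z']>0)&(np.hypot(d[...,0],d[...,1])<95)&(Z>15)&(Z<33)
print(m.sum(),np.median(P[m],0)); print(boxfit(P,m,-38,120,50,np.median(P[m],0)[:2]));print(boxfit(P,m,-38,118,48,np.median(P[m],0)[:2]))
E
```

```text
6.2333 [575.3177724   34.5528909  159.31454168] [ 3.14127704e+00  2.26857527e-04 -6.71495051e-01] [ 0.65834102 -0.14469779 -0.80582445] 91.60927879895465
7743 [606.76238843  21.49933078  23.8105752 ]
(array([603.33310185,  24.42426768, -40.58602169]), np.float64(0.829997199594164), 7743)
(array([603.52935734,  24.22485497, -40.57053501]), np.float64(191.18139639759144), 7743)
```

View pics/w6.png

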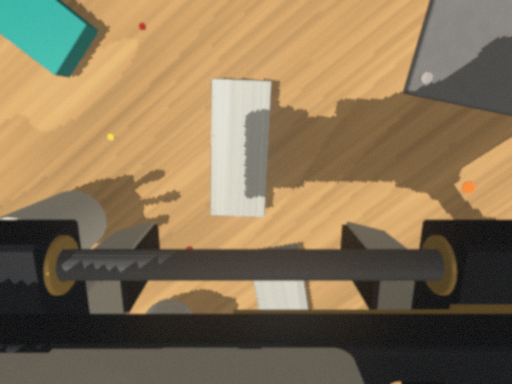

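Call:
{"fn": "servo_tool", "kwargs": {
  "angular": [
    [0,0,-2.1],
    [0,0,-2.1],
    [0,0,-2.1],
    [0,0,-2.1],
    [0,0,-2.1],
    [0,0,-2.1],
    [0,0,-2.1],
    [0,0,-2.1],
    [0,0,-2.1],
    [0,0,-2.1]
  ],
  "slide": [
    [20.5,-3.8,0],
    [20.5,-3.8,0],
    [20.5,-3.8,-30],
    [20.5,-3.8,-60],
    [20.5,-3.8,-90],
    [20.5,-3.8,-115],
    [20.5,-3.8,-135],
    [20.5,-3.8,-148],
    [20.5,-3.8,-153],
    [20.5,-3.8,-153]
  ],
  "grip": [1,1,1,1,1,1,1,1,1,1]
}}

```text
time: 7.12
tool_pos: [594.8, 30.6, 4.9]
tcp_rot: [3.14, 0.003, -0.705]
contact_force: [0.1, -0.4, -0.7]
grip_width: 91.8
```

Call:
{"fn": "servo_tool", "kwargs": {
  "angular": [
    [0,0,0],
    [0,0,0],
    [0,0,0],
    [0,0,0],
    [0,0,0],
    [0,0,0],
    [0,0,0],
    [0,0,0],
    [0,0,0],
    [0,0,0]
  ],
  "slide": [
    [0,0,0],
    [0,0,0],
    [0,0,0],
    [0,0,0],
    [0,0,0],
    [0,0,0],
    [0,0,0],
    [0,0,0],
    [0,0,0],
    [0,0,0]
  ],
  "grip": [0.6,0.4,0.2,0.1,0,-0.2,-0.3,-0.3,-0.3,-0.3]
}}

```text
time: 7.95
tool_pos: [596.2, 30.5, 6.7]
tcp_rot: [-3.141, -0.0, -0.706]
contact_force: [-1.0, -0.2, 3.5]
grip_width: 50.0
```

```bash
python3 - <<'E'
from h import *
c=snap('wrist','w7');o=c['obs'];print(o['time'],o['tool_pos'],o['tcp_rot'],o['contact_force'],o['moment'],o['grip_width'])
E
```

```text
7.95 [596.15196552  30.54496949   6.71974315] [-3.14148819e+00 -2.39718900e-04 -7.06271904e-01] [-1.01375805 -0.24969823  3.46259193] [0.06942437 0.1726097  0.01948865] 50.04889954545136
```

View pics/w7.png

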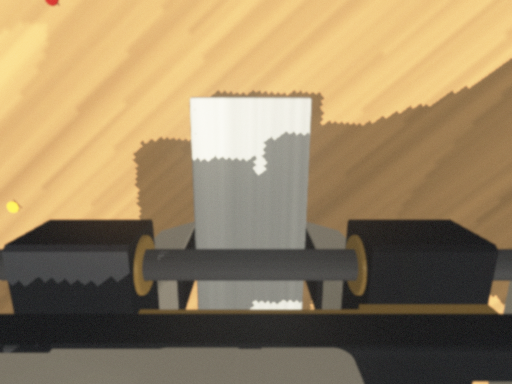

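Call:
{"fn": "servo_tool", "kwargs": {
  "angular": [
    [0,0,0],
    [0,0,0],
    [0,0,0],
    [0,0,-2],
    [0,0,-4],
    [0,0,-6],
    [0,0,-8.9],
    [0,0,-8.9],
    [0,0,-8.9],
    [0,0,-8.9]
  ],
  "slide": [
    [0,0,12],
    [0,0,28],
    [-5,-20,42],
    [-12,-46,42],
    [-19,-72,42],
    [-26,-98,42],
    [-33,-125,42],
    [-40,-152,42],
    [-47,-180,42],
    [-53,-205,42]
  ],
  "grip": [-0.3,-0.3,-0.3,-0.3,-0.3,-0.3,-0.3,-0.3,-0.3,-0.3]
}}

```text
time: 8.83
tool_pos: [541.9, -175.8, 48.4]
tcp_rot: [3.141, 0.001, -0.862]
contact_force: [0.3, 0.9, -5.0]
grip_width: 49.9
```

Call:
{"fn": "servo_tool", "kwargs": {
  "angular": [
    [0,0,0],
    [0,0,0],
    [0,0,0],
    [0,0,0],
    [0,0,0]
  ],
  "slide": [
    [-4,-14,0],
    [-7,-25.6,0],
    [-7,-25.6,0],
    [-7,-25.6,0],
    [-7,-25.6,0]
  ],
  "grip": [-0.3,-0.3,-0.3,-0.3,-0.3]
}}

```text
time: 9.25
tool_pos: [536.0, -199.1, 48.4]
tcp_rot: [3.142, 0.001, -0.861]
contact_force: [-0.7, 0.3, -4.8]
grip_width: 49.3
```

```bash
python3 - <<'E'
from h import *
c=snap('wrist','w8');o=c['obs'];print(o['time'],o['tool_pos'],np.degrees(o['tcp_rot']),o['contact_force'],o['moment'],o['grip_width'])
gauge(c)
E
```

```text
9.25 [ 536.02054123 -199.08163346   48.35046105] [ 1.79996764e+02  5.28743511e-02 -4.93346921e+01] [-0.72909676  0.32861093 -4.79072636] [0.14952985 0.00593406 0.03509009] 49.34306541053745
bridge 0 [ 593.26 -266.78  -49.25] 127972.9 30461 seat [ 567.15 -236.48] medz 65.65
bridge -2 [ 599.27 -273.87  -38.99] 128319.5 30461 seat [ 568.18 -248.7 ] medz 65.65
plate 0 [ 562.77 -231.22  -49.36] 2.1 23554 seat [ 574.17 -244.49] medz 11.78
plate -2 [ 563.83 -232.5   -49.37] 147.9 23554 seat [ 575.23 -245.78] medz 11.78
```

View pics/w8.png

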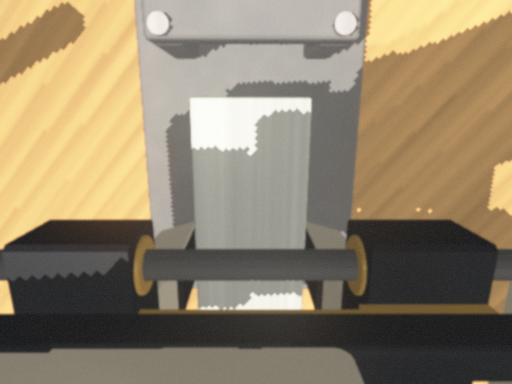

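Call:
{"fn": "servo_tool", "kwargs": {
  "angular": [
    [0,0,0],
    [0,0,0],
    [0,0,0],
    [0,0,0],
    [0,0,0],
    [0,0,0]
  ],
  "slide": [
    [0.1,-1,-10],
    [0.1,-1,-20],
    [0.1,-1,-26],
    [0.1,-1,-28],
    [0.1,-1,-29],
    [0.1,-1,-29]
  ],
  "grip": [-0.3,-0.3,-0.3,-0.3,-0.3,-0.3]
}}

```text
time: 9.8
tool_pos: [536.1, -200.9, 19.2]
tcp_rot: [3.141, 0.0, -0.861]
contact_force: [0.2, -0.7, -4.1]
grip_width: 50.0
```

Call:
{"fn": "servo_tool", "kwargs": {
  "angular": [
    [0,0,0],
    [0,0,0],
    [0,0,0]
  ],
  "slide": [
    [0,0,-0.5],
    [0,0,-0.8],
    [0,0,-0.8]
  ],
  "grip": [-0.3,-0.3,-0.3]
}}

```text
time: 10.05
tool_pos: [536.4, -201.3, 18.8]
tcp_rot: [-3.141, -0.001, -0.862]
contact_force: [1.0, -0.6, -4.5]
grip_width: 49.7
```

Call:
{"fn": "servo_tool", "kwargs": {
  "angular": [
    [0,0,0],
    [0,0,0],
    [0,0,0]
  ],
  "slide": [
    [0,0,-0.5],
    [0,0,-1],
    [0,0,-1]
  ],
  "grip": [-0.3,-0.3,-0.3]
}}

```text
time: 10.3
tool_pos: [536.4, -201.2, 18.7]
tcp_rot: [-3.141, -0.001, -0.862]
contact_force: [-2.1, 0.8, 5.5]
grip_width: 49.8
```

Call:
{"fn": "servo_tool", "kwargs": {
  "angular": [
    [0,0,0],
    [0,0,0],
    [0,0,0],
    [0,0,0],
    [0,0,0],
    [0,0,0],
    [0,0,0],
    [0,0,0],
    [0,0,0],
    [0,0,0]
  ],
  "slide": [
    [0,0,0.4],
    [4,-4.5,0.4],
    [8,-9,0.4],
    [12,-13.5,0.4],
    [16,-18,0.4],
    [20,-22.5,0.4],
    [24,-27,0.4],
    [28,-32,0.4],
    [31.6,-36.1,0.4],
    [31.6,-36.1,0.4]
  ],
  "grip": [-0.3,-0.3,-0.3,-0.3,-0.3,-0.3,-0.3,-0.3,-0.3,-0.3]
}}

```text
time: 11.13
tool_pos: [568.3, -237.3, 18.7]
tcp_rot: [-3.141, -0.0, -0.862]
contact_force: [-0.9, 1.8, 4.3]
grip_width: 49.6
```

```bash
python3 - <<'E'
from h import *
c=snap('wrist','w9');o=c['obs'];print(o['time'],o['tool_pos'],np.degrees(o['tcp_rot']),o['contact_force'],o['moment'],o['grip_width'])
E
```

```text
11.1333 [ 568.26022031 -237.33759178   18.69754184] [-1.79975815e+02 -1.55706056e-02 -4.93739382e+01] [-0.92476089  1.76496129  4.31118777] [ 0.27681906  0.31234505 -0.04039262] 49.56566748561057
```

View pics/w9.png

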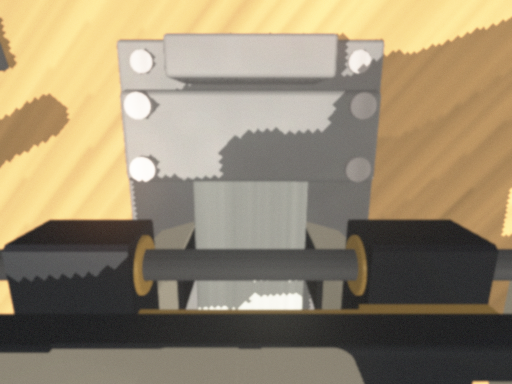

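Call:
{"fn": "servo_tool", "kwargs": {
  "angular": [
    [0,0,0],
    [0,0,0],
    [0,0,0],
    [0,0,0]
  ],
  "slide": [
    [1.3,-1.5,0],
    [2.6,-3,0],
    [3.3,-3.8,0],
    [3.3,-3.8,0]
  ],
  "grip": [-0.3,-0.3,-0.3,-0.3]
}}

```text
time: 11.52
tool_pos: [570.5, -239.9, 18.7]
tcp_rot: [3.142, 0.002, -0.861]
contact_force: [-5.3, 5.2, 8.8]
grip_width: 49.6
```

Call:
{"fn": "servo_tool", "kwargs": {
  "angular": [
    [0,0,0],
    [0,0,0],
    [0,0,0]
  ],
  "slide": [
    [0.6,-0.8,0],
    [1,-1.1,0],
    [1,-1.1,0]
  ],
  "grip": [-0.3,-0.3,-0.3]
}}

```text
time: 11.77
tool_pos: [571.3, -240.8, 18.7]
tcp_rot: [3.141, 0.003, -0.861]
contact_force: [-6.5, 6.2, 9.1]
grip_width: 49.7
```

Call:
{"fn": "servo_tool", "kwargs": {
  "angular": [
    [0,0,0],
    [0,0,0],
    [0,0,0]
  ],
  "slide": [
    [0.6,-0.8,0],
    [0.6,-0.8,0],
    [0.6,-0.8,0]
  ],
  "grip": [-0.3,-0.3,-0.3]
}}

```text
time: 12.02
tool_pos: [572.0, -241.6, 18.7]
tcp_rot: [3.142, 0.002, -0.861]
contact_force: [-5.5, 6.3, 8.1]
grip_width: 50.0
```

Call:
{"fn": "servo_tool", "kwargs": {
  "angular": [
    [0,0,0],
    [0,0,0],
    [0,0,0]
  ],
  "slide": [
    [0.6,-0.8,0.3],
    [0.6,-0.8,0.3],
    [0.6,-0.8,0.3]
  ],
  "grip": [-0.3,-0.3,-0.3]
}}

```text
time: 12.27
tool_pos: [572.4, -242.1, 18.7]
tcp_rot: [3.141, 0.003, -0.861]
contact_force: [-4.9, 6.6, 7.6]
grip_width: 49.6
```

Call:
{"fn": "servo_tool", "kwargs": {
  "angular": [
    [0,0,0],
    [0,0,0],
    [0,0,0]
  ],
  "slide": [
    [0.6,-0.8,0],
    [0.6,-0.8,0],
    [0.6,-0.8,0]
  ],
  "grip": [-0.3,-0.3,-0.3]
}}

```text
time: 12.52
tool_pos: [572.3, -242.1, 18.7]
tcp_rot: [3.141, 0.005, -0.861]
contact_force: [-7.6, 10.4, 11.4]
grip_width: 50.0
```

Call:
{"fn": "servo_tool", "kwargs": {
  "angular": [
    [0,0,0],
    [0,0,0],
    [0,0,0],
    [0,0,0],
    [0,0,0],
    [0,0,0],
    [0,0,0]
  ],
  "slide": [
    [0.3,-0.4,0],
    [0.3,-0.4,0],
    [0,0,0.3],
    [0,0,0.3],
    [0,0,0.3],
    [0,0,0.3],
    [0,0,0.3]
  ],
  "grip": [-0.3,-0.3,-0.3,0.6,0.6,0.6,0.6]
}}

```text
time: 13.1
tool_pos: [574.2, -244.9, 18.7]
tcp_rot: [-3.141, -0.001, -0.862]
contact_force: [-0.4, 1.2, 0.4]
grip_width: 70.9
```

Call:
{"fn": "servo_tool", "kwargs": {
  "angular": [
    [0,0,0],
    [0,0,0],
    [0,0,0],
    [0,0,0],
    [0,0,0],
    [0,0,0],
    [0,0,0],
    [0,0,0],
    [0,0,0]
  ],
  "slide": [
    [0,0,15],
    [0,0,35],
    [0,0,60],
    [-10,12,85],
    [-25,30,110],
    [-40,48,130],
    [-55,66,140],
    [-55,66,140],
    [-55,66,140]
  ],
  "grip": [0.6,0.6,1,1,1,1,1,1,1]
}}

```text
time: 13.85
tool_pos: [519.1, -178.3, 159.7]
tcp_rot: [-3.141, -0.002, -0.861]
contact_force: [-1.0, -0.8, 0.3]
grip_width: 91.5
```

```bash
python3 - <<'E'
from h import *
c=snap('wrist','w10');o=c['obs'];print(o['time'],o['tool_pos'],np.degrees(o['tcp_rot']),o['contact_force'],o['moment'],o['grip_width'])
gauge(c)
P=world(c);Z=P[...,2];d=P[...,:2]-np.array([578,-249.4]);m=(c['range_z']>0)&(np.hypot(d[...,0],d[...,1])<80)&(Z>30)&(Z<42)
q=P[m][:,:2]-np.array([578.1,-249.1]);a=np.radians(-49.4);X=q@[np.cos(a),np.sin(a)];Y=q@[-np.sin(a),np.cos(a)]
print(m.sum(),X.min(),X.max())
for x0 in range(-60,25,12):
    k=(X>x0)&(X<x0+12);print(x0,k.sum(),Y[k].min().round(1),Y[k].max().round(1))
for y0 in (-20,-10,0,10): 
    k=(Y>y0)&(Y<y0+10);print('rear',y0,X[k].min().round(1))
E
```

```text
13.85 [ 519.08857196 -178.29601112  159.70820667] [-1.79959887e+02 -1.32083863e-01 -4.93201055e+01] [-0.98690276 -0.77602863  0.28775439] [ 0.08564528  0.02628403 -0.01533591] 91.49491036686952
bridge 0 [ 601.22 -276.35  -50.78] 0.0 3856 seat [ 575.93 -245.37] medz 66.57
bridge -2 [ 600.77 -275.53  -55.79] 23.1 3856 seat [ 578.28 -242.46] medz 66.57
plate 0 [ 564.24 -232.95  -49.36] 0.8 16712 seat [ 575.64 -246.23] medz 11.76
plate -2 [ 560.89 -228.99  -49.36] 139.4 16712 seat [ 572.29 -242.27] medz 11.76
7185 -59.112407622897535 30.351810378337202
-60 818 -24.5 24.4
-48 847 -24.8 25.2
-36 913 -24.8 24.8
-24 969 -24.5 24.6
-12 951 -25.0 25.1
0 1019 -24.7 25.1
12 1032 -24.9 24.7
24 636 -41.3 41.2
rear -20 -58.9
rear -10 -59.0
rear 0 -59.0
rear 10 -59.1
```

View pics/w10.png

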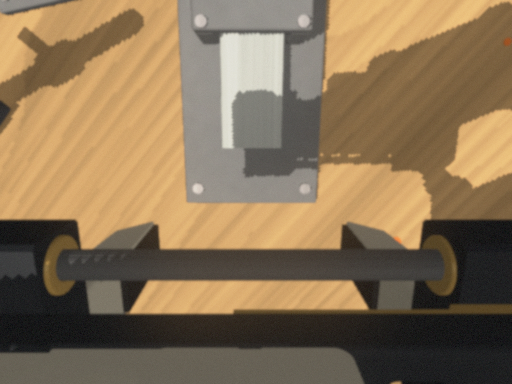

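Call:
{"fn": "servo_tool", "kwargs": {
  "angular": [
    [0,0,2],
    [0,0,4],
    [0,0,6],
    [0,0,9],
    [0,0,12],
    [0,0,15],
    [0,0,18],
    [0,0,20.5],
    [0,0,20.5],
    [0,0,20.5]
  ],
  "slide": [
    [-14,30,5],
    [-28,62,10],
    [-42,94,15],
    [-56,126,20],
    [-70,158,20],
    [-84,190,20],
    [-98,222,20],
    [-112,254,20],
    [-126,286,20],
    [-126,286,20]
  ],
  "grip": [1,1,1,1,1,1,1,1,1,1]
}}

```text
time: 14.73
tool_pos: [390.9, 111.2, 177.9]
tcp_rot: [3.141, 0.003, -0.5]
contact_force: [0.3, 0.1, -0.5]
grip_width: 92.0
```

Call:
{"fn": "servo_tool", "kwargs": {
  "angular": [
    [0,0,0],
    [0,0,0]
  ],
  "slide": [
    [0,0,0],
    [0,0,0]
  ],
  "grip": [1,1]
}}

```text
time: 14.9
tool_pos: [393.8, 107.1, 178.3]
tcp_rot: [3.141, -0.0, -0.504]
contact_force: [-0.1, 0.2, 0.4]
grip_width: 91.7
```

```bash
python3 - <<'E'
from h import *
c=snap('wrist','w11');o=c['obs'];print(o['time'],o['tool_pos'],np.degrees(o['tcp_rot']),o['contact_force'],o['moment'],o['grip_width'])
P=world(c);Z=P[...,2];d=P[...,:2]-np.array([451.5,89.4]);m=(c['range_z']>0)&(np.hypot(d[...,0],d[...,1])<75)&(Z>9)&(Z<23)
print(m.sum(),np.median(P[m],0))
for e in(0,-2): print(boxfit(P,m,-29,120+e,50+e,(451.5,89.4)))
E
```

```text
14.9 [393.75553317 107.0903759  178.27629714] [ 1.79968150e+02 -8.19102310e-03 -2.88567636e+01] [-0.07492687  0.20745672  0.36182339] [ 0.08836621 -0.04409894  0.00568836] 91.68010471561034
7035 [454.90165325  88.55052849  15.75054089]
(array([451.52518168,  90.49242986, -28.23906986]), np.float64(0.0), 7035)
(array([451.5974491 ,  89.9981173 , -28.44317609]), np.float64(180.61208780884127), 7035)
```

View pics/w11.png

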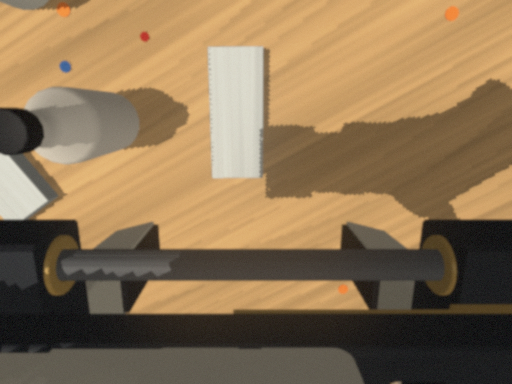

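Call:
{"fn": "servo_tool", "kwargs": {
  "angular": [
    [0,0,0.4],
    [0,0,0.4],
    [0,0,0.4],
    [0,0,0.4],
    [0,0,0.4],
    [0,0,0.4],
    [0,0,0.4],
    [0,0,0.4],
    [0,0,0.4],
    [0,0,0.4]
  ],
  "slide": [
    [25,-13,0],
    [46.8,-24.6,0],
    [46.8,-24.6,-20],
    [46.8,-24.6,-50],
    [46.8,-24.6,-80],
    [46.8,-24.6,-110],
    [46.8,-24.6,-138],
    [46.8,-24.6,-158],
    [46.8,-24.6,-168],
    [46.8,-24.6,-173]
  ],
  "grip": [1,1,1,1,1,1,1,1,1,1]
}}

```text
time: 15.78
tool_pos: [439.3, 81.4, 3.6]
tcp_rot: [3.14, 0.003, -0.5]
contact_force: [-1.0, 0.5, 0.5]
grip_width: 91.8
```

Call:
{"fn": "servo_tool", "kwargs": {
  "angular": [
    [0,0,0],
    [0,0,0],
    [0,0,0],
    [0,0,0],
    [0,0,0],
    [0,0,0],
    [0,0,0],
    [0,0,0],
    [0,0,0],
    [0,0,0]
  ],
  "slide": [
    [0,0,0],
    [0,0,0],
    [0,0,0],
    [0,0,0],
    [0,0,0],
    [0,0,0],
    [0,0,0],
    [0,0,0],
    [0,0,0],
    [0,0,0]
  ],
  "grip": [0.7,0.5,0.4,0.3,0.2,0.1,0,-0.3,-0.3,-0.3]
}}

```text
time: 16.62
tool_pos: [440.6, 83.2, 6.3]
tcp_rot: [-3.14, -0.002, -0.497]
contact_force: [0.6, 2.5, 5.9]
grip_width: 49.5
```

```bash
python3 - <<'E'
from h import *
c=snap('wrist','w12');o=c['obs'];print(o['time'],o['tool_pos'],np.degrees(o['tcp_rot']),o['contact_force'],o['moment'],o['grip_width'])
E
```

```text
16.6167 [440.58147264  83.20628486   6.34342609] [-1.79927228e+02 -1.11744921e-01 -2.84595089e+01] [0.62095319 2.54763444 5.90212847] [ 0.74170612 -0.27326743  0.03544693] 49.48662427647406
```

View pics/w12.png

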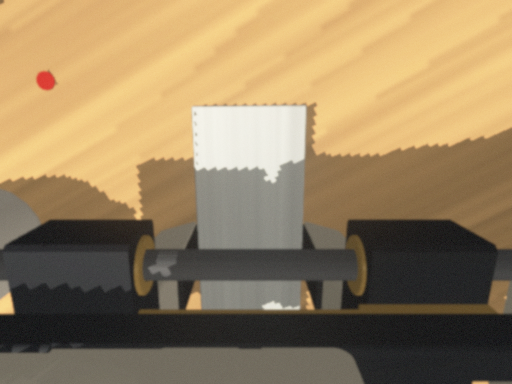

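Call:
{"fn": "servo_tool", "kwargs": {
  "angular": [
    [0,0,0],
    [0,0,0],
    [0,0,-2],
    [0,0,-4],
    [0,0,-7],
    [0,0,-10],
    [0,0,-13],
    [0,0,-16],
    [0,0,-19],
    [0,0,-20.9]
  ],
  "slide": [
    [0,0,12],
    [0,-8,30],
    [8,-30,48],
    [17,-58,65],
    [27,-86,65],
    [37,-114,65],
    [47,-142,65],
    [57,-170,65],
    [67,-198,65],
    [77,-222,65]
  ],
  "grip": [-0.3,-0.3,-0.3,-0.3,-0.3,-0.3,-0.3,-0.3,-0.3,-0.3]
}}

```text
time: 17.5
tool_pos: [515.8, -140.8, 69.9]
tcp_rot: [3.14, 0.002, -0.865]
contact_force: [0.8, -0.5, -2.1]
grip_width: 49.5
```

```bash
python3 - <<'E'
from h import *
c=snap('wrist','w13');o=c['obs'];print(o['time'],o['tool_pos'],np.degrees(o['tcp_rot']),o['contact_force'],o['moment'],o['grip_width'])
from scipy.spatial.transform import Rotation as Ro
P=(world(c)-o['tool_pos'])@Ro.from_euler('xyz',o['tcp_rot']).as_matrix()
m=(c['range_z']>0)&(abs(P[...,1])<20)&(abs(P[...,2]+10)<12)&(P[...,0]>12)&(P[...,0]<90)
x=P[m][:,0];z=P[m][:,2]; print(m.sum(),'front',np.percentile(x,[95,99,100]),'slope deg',np.degrees(np.polyfit(x,z,1)[0]),'z at 0',np.polyfit(x,z,1)[1])
m2=m&(P[...,0]>30)|((c['range_z']>0)&(abs(P[...,2]+10)<12)&(abs(P[...,1])<30)&(P[...,0]>30)&(P[...,0]<90)); y=P[m2][:,1];print('y',y.min(),y.max())
E
```

```text
17.5 [ 515.83295097 -140.77128427   69.91953961] [ 1.79900671e+02  1.13884467e-01 -4.95462302e+01] [ 0.79597528 -0.48655721 -2.09454353] [ 0.07816447  0.0690296  -0.02964806] 49.51002041762586
10631 front [64.25108883 65.95297439 66.38255629] slope deg 0.32308287749539943 z at 0 -9.4786207611594
y -25.501416297312375 24.980833867501094
```

Call:
{"fn": "servo_tool", "kwargs": {
  "angular": [
    [0,0,0.1],
    [0,0,0.1],
    [0,0,0.1],
    [0,0,0.1],
    [0,0,0.1],
    [0,0,0.1]
  ],
  "slide": [
    [10,-25,0],
    [18,-48,0],
    [24.3,-64,0],
    [24.3,-64,0],
    [24.3,-64,0],
    [24.3,-64,0]
  ],
  "grip": [-0.3,-0.3,-0.3,-0.3,-0.3,-0.3]
}}

```text
time: 18.05
tool_pos: [539.8, -202.1, 69.8]
tcp_rot: [3.141, 0.003, -0.86]
contact_force: [-0.0, 0.3, -3.1]
grip_width: 49.7
```

```bash
python3 - <<'E'
from h import *
c=snap('wrist','w14');o=c['obs'];print(o['time'],o['tool_pos'],np.degrees(o['tcp_rot']),o['contact_force'],o['moment'],o['grip_width'])
d=o['tool_pos'][:2]-[578.1,-249.1];a=o['tcp_rot'][2];a=np.radians(-49.4);print('gauge xy',d@[np.cos(a),np.sin(a)],d@[-np.sin(a),np.cos(a)])
cv2.imwrite('pics/w14b.png',cv2.resize(c['img'],(768,576)))
E
```

```text
18.05 [ 539.79936745 -202.07829563   69.82486918] [ 1.79938284e+02  1.58974525e-01 -4.92590054e+01] [-0.01835096  0.30047977 -3.14131614] [ 0.10002806  0.05343405 -0.01546653] 49.70536458727596
gauge xy -60.62729511576932 1.5199415101631397
```

View pics/w14b.png

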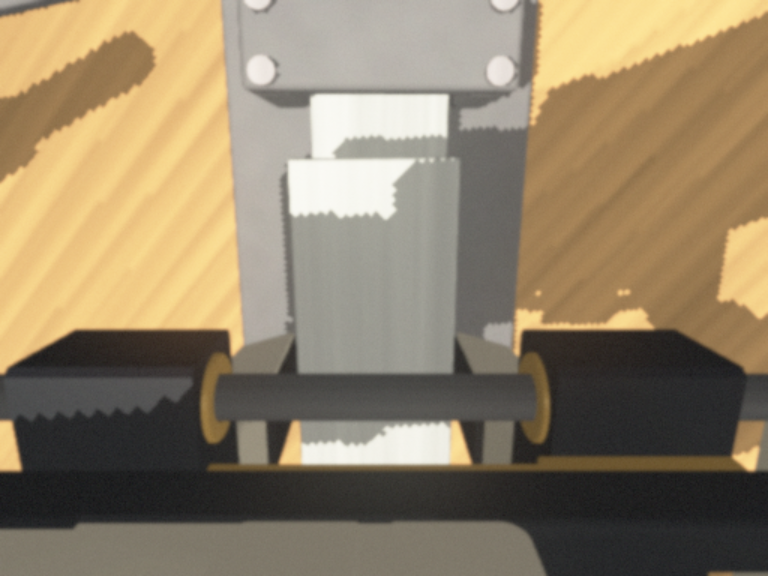

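Call:
{"fn": "servo_tool", "kwargs": {
  "angular": [
    [0,0,0],
    [0,0,0],
    [0,0,0]
  ],
  "slide": [
    [0,0,0],
    [0,0,0],
    [0,0,0]
  ],
  "grip": [-0.3,-0.3,-0.3]
}}

```text
time: 18.35
tool_pos: [540.8, -202.4, 70.8]
tcp_rot: [3.141, 0.0, -0.859]
contact_force: [-0.1, 0.1, -3.0]
grip_width: 49.5
```

Call:
{"fn": "servo_tool", "kwargs": {
  "angular": [
    [0,0,-0.2],
    [0,0,-0.2],
    [0,0,-0.2],
    [0,0,-0.2],
    [0,0,-0.2],
    [0,0,-0.2]
  ],
  "slide": [
    [-0.7,-2.4,-6],
    [-0.7,-2.4,-14],
    [-0.7,-2.4,-20],
    [-0.7,-2.4,-24],
    [-0.7,-2.4,-24],
    [-0.7,-2.4,-24]
  ],
  "grip": [-0.3,-0.3,-0.3,-0.3,-0.3,-0.3]
}}

```text
time: 18.85
tool_pos: [540.0, -205.3, 46.1]
tcp_rot: [3.141, 0.001, -0.863]
contact_force: [-1.1, -0.5, -2.9]
grip_width: 49.4
```

```bash
cat >> h.py <<'E'
def st(fn=None):
    c=snap('wrist',fn) if fn else None
    o=c['obs'] if c else bot.get_obs();d=o['tool_pos'][:2]-[578.1,-249.1];a=np.radians(-49.4)
    print(round(o['time'],2),'gauge xy',(d@[np.cos(a),np.sin(a)]).round(2),(d@[-np.sin(a),np.cos(a)]).round(2),'z',o['tool_pos'][2].round(2),'yaw',np.degrees(o['tcp_rot'])[2].round(2),'F',o['contact_force'].round(1),'M',o['moment'].round(2),'w',round(o['grip_width'],1))
    if c: cv2.imwrite(f'pics/{fn}.png',cv2.resize(c['img'],(768,576)))
E
python3 -c "
from h import *
st('w15')"
```

```text
18.85 gauge xy -58.03 -0.44 z 46.11 yaw -49.47 F [-1.1 -0.5 -2.9] M [0.12 0.08 0.01] w 49.4
```

View pics/w15.png

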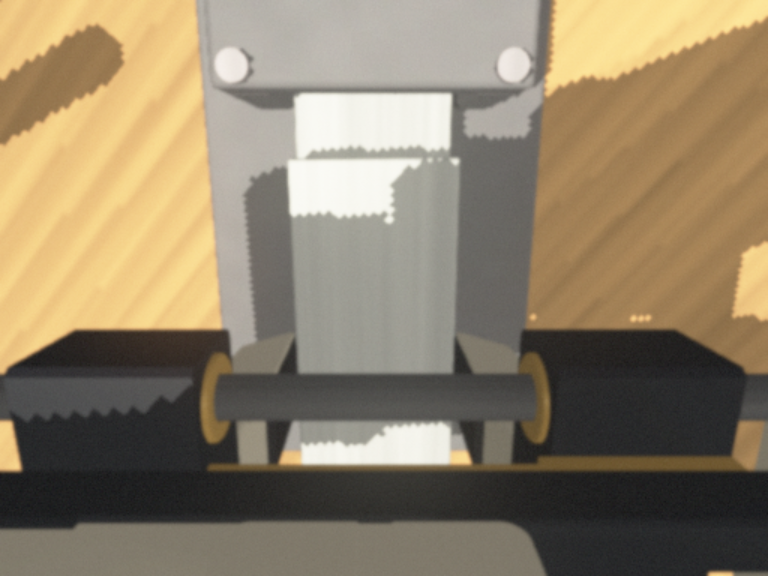

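Call:
{"fn": "servo_tool", "kwargs": {
  "angular": [
    [0,0,0],
    [0,0,0],
    [0,0,0],
    [0,0,0]
  ],
  "slide": [
    [0,0,-1.5],
    [0,0,-3],
    [0,0,-3.5],
    [0,0,-3.5]
  ],
  "grip": [-0.3,-0.3,-0.3,-0.3]
}}

```text
time: 19.23
tool_pos: [540.2, -205.4, 43.1]
tcp_rot: [3.141, 0.0, -0.863]
contact_force: [-0.4, 0.1, -3.2]
grip_width: 49.5
```

Call:
{"fn": "servo_tool", "kwargs": {
  "angular": [
    [0,0,0],
    [0,0,0],
    [0,0,0]
  ],
  "slide": [
    [0,0,-0.5],
    [0,0,-0.5],
    [0,0,-0.5]
  ],
  "grip": [-0.3,-0.3,-0.3]
}}

```text
time: 19.48
tool_pos: [540.3, -205.5, 42.7]
tcp_rot: [3.142, -0.0, -0.863]
contact_force: [-1.1, -0.3, -2.4]
grip_width: 49.5
```

Call:
{"fn": "servo_tool", "kwargs": {
  "angular": [
    [0,0,0],
    [0,0,0],
    [0,0,0]
  ],
  "slide": [
    [0,0,-0.5],
    [0,0,-0.6],
    [0,0,-0.6]
  ],
  "grip": [-0.3,-0.3,-0.3]
}}

```text
time: 19.73
tool_pos: [540.3, -205.5, 42.4]
tcp_rot: [-3.142, -0.0, -0.863]
contact_force: [-1.1, -0.1, 1.5]
grip_width: 49.6
```

```bash
python3 -c "
from h import *
st()"
```

```text
19.73 gauge xy -57.72 -0.32 z 42.41 yaw -49.47 F [-1.1 -0.1  1.5] M [0.22 0.12 0.04] w 49.6
```

Call:
{"fn": "servo_tool", "kwargs": {
  "angular": [
    [0,0,0],
    [0,0,0],
    [0,0,0],
    [0,0,0],
    [0,0,0],
    [0,0,0],
    [0,0,0],
    [0,0,0],
    [0,0,0],
    [0,0,0]
  ],
  "slide": [
    [3.3,-3.8,0],
    [6.5,-7.6,0],
    [9.8,-11.4,0],
    [13,-15.2,0],
    [16.3,-19,0],
    [19.5,-22.8,0],
    [22.8,-26.6,0],
    [26,-30.4,0],
    [28,-32.6,0],
    [28,-32.6,0]
  ],
  "grip": [-0.3,-0.3,-0.3,-0.3,-0.3,-0.3,-0.3,-0.3,-0.3,-0.3]
}}

```text
time: 20.57
tool_pos: [569.0, -238.8, 42.4]
tcp_rot: [-3.141, -0.001, -0.864]
contact_force: [-1.9, 1.6, 4.6]
grip_width: 49.6
```

```bash
python3 -c "
from h import *
st('w16')"
```

```text
20.57 gauge xy -13.79 -0.22 z 42.4 yaw -49.48 F [-1.9  1.6  4.6] M [0.49 0.23 0.02] w 49.6
```

View pics/w16.png

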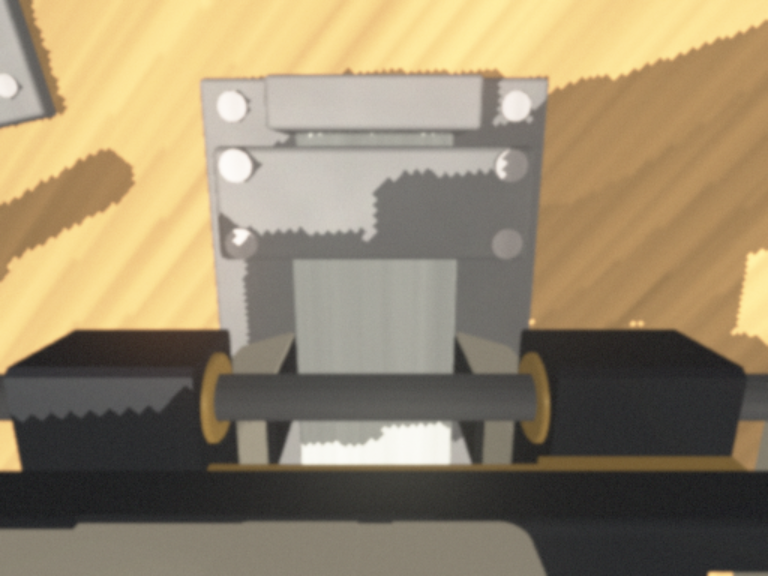

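Call:
{"fn": "servo_tool", "kwargs": {
  "angular": [
    [0,0,0],
    [0,0,0],
    [0,0,0],
    [0,0,0]
  ],
  "slide": [
    [1.3,-1.5,0],
    [2.6,-3,0],
    [3.6,-4.2,0],
    [3.6,-4.2,0]
  ],
  "grip": [-0.3,-0.3,-0.3,-0.3]
}}

```text
time: 20.95
tool_pos: [571.9, -242.1, 42.4]
tcp_rot: [-3.142, 0.0, -0.863]
contact_force: [-3.2, 2.9, 5.9]
grip_width: 49.5
```

Call:
{"fn": "servo_tool", "kwargs": {
  "angular": [
    [0,0,0],
    [0,0,0],
    [0,0,0]
  ],
  "slide": [
    [0.6,-0.8,0],
    [0.6,-0.8,0],
    [0.6,-0.8,0]
  ],
  "grip": [-0.3,-0.3,-0.3]
}}

```text
time: 21.2
tool_pos: [572.4, -242.7, 42.4]
tcp_rot: [-3.141, 0.001, -0.863]
contact_force: [-4.0, 4.7, 5.8]
grip_width: 49.8
```

Call:
{"fn": "servo_tool", "kwargs": {
  "angular": [
    [0,0,0],
    [0,0,0],
    [0,0,0]
  ],
  "slide": [
    [0.6,-0.8,0],
    [0.6,-0.8,0],
    [0.6,-0.8,0]
  ],
  "grip": [-0.3,-0.3,-0.3]
}}

```text
time: 21.45
tool_pos: [573.0, -243.5, 42.4]
tcp_rot: [-3.142, 0.001, -0.863]
contact_force: [-2.5, 4.0, 7.5]
grip_width: 49.6
```

```bash
python3 -c "
from h import *
st()"
```

```text
21.45 gauge xy -7.61 -0.24 z 42.4 yaw -49.46 F [-2.5  4.   7.5] M [0.91 0.42 0.04] w 49.6
```

Call:
{"fn": "servo_tool", "kwargs": {
  "angular": [
    [0,0,0],
    [0,0,0],
    [0,0,0]
  ],
  "slide": [
    [0.6,-0.8,0.2],
    [0.6,-0.8,0.2],
    [0.6,-0.8,0.2]
  ],
  "grip": [-0.3,-0.3,-0.3]
}}

```text
time: 21.7
tool_pos: [573.7, -244.5, 42.4]
tcp_rot: [-3.142, 0.0, -0.863]
contact_force: [-2.8, 4.5, 4.9]
grip_width: 49.4
```

Call:
{"fn": "servo_tool", "kwargs": {
  "angular": [
    [0,0,0],
    [0,0,0],
    [0,0,0]
  ],
  "slide": [
    [0.6,-0.8,0],
    [0.6,-0.8,0],
    [0.6,-0.8,0]
  ],
  "grip": [-0.3,-0.3,-0.3]
}}

```text
time: 21.95
tool_pos: [573.9, -244.8, 42.4]
tcp_rot: [3.142, 0.002, -0.863]
contact_force: [-3.4, 5.6, 5.7]
grip_width: 49.9
```

Call:
{"fn": "servo_tool", "kwargs": {
  "angular": [
    [0,0,0],
    [0,0,0],
    [0,0,0]
  ],
  "slide": [
    [0.6,-0.8,0],
    [0.6,-0.8,0],
    [0.6,-0.8,0]
  ],
  "grip": [-0.3,-0.3,-0.3]
}}

```text
time: 22.2
tool_pos: [573.9, -244.8, 42.4]
tcp_rot: [3.141, 0.004, -0.863]
contact_force: [-5.3, 7.8, 9.1]
grip_width: 49.5
```

```bash
python3 -c "
from h import *
st()"
```

```text
22.2 gauge xy -5.99 -0.39 z 42.39 yaw -49.46 F [-5.3  7.8  9.1] M [1.56 0.8  0.08] w 49.5
```

Call:
{"fn": "servo_tool", "kwargs": {
  "angular": [
    [0,0,0],
    [0,0,0],
    [0,0,0],
    [0,0,0],
    [0,0,0],
    [0,0,0],
    [0,0,0],
    [0,0,0],
    [0,0,0],
    [0,0,0]
  ],
  "slide": [
    [0,0,0.5],
    [-0.6,0.8,0.5],
    [-0.6,0.8,0.5],
    [-0.6,0.8,0.5],
    [-0.6,0.8,0.5],
    [-0.6,0.8,0.5],
    [-3,3.5,-6],
    [-6,7,-14],
    [-6,7,-20],
    [-6,7,-20]
  ],
  "grip": [-0.3,-0.3,0.4,0.4,0.4,0.4,0.4,0.4,0.4,0.4]
}}

```text
time: 23.03
tool_pos: [567.5, -238.3, 20.2]
tcp_rot: [3.14, 0.003, -0.863]
contact_force: [0.0, 1.3, 0.4]
grip_width: 64.2
```

```bash
python3 -c "
from h import *
st('w17')"
```

```text
23.03 gauge xy -15.08 -1.05 z 20.16 yaw -49.45 F [0.  1.3 0.4] M [0.1  0.05 0.06] w 64.2
```

View pics/w17.png

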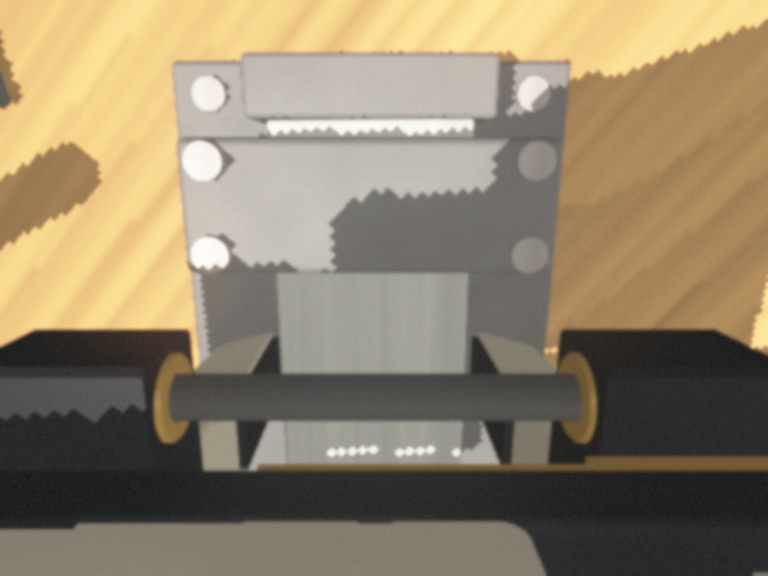

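Call:
{"fn": "servo_tool", "kwargs": {
  "angular": [
    [0,0,0],
    [0,0,0],
    [0,0,0],
    [0,0,0],
    [0,0,0],
    [0,0,0],
    [0,0,0],
    [0,0,0],
    [0,0,0]
  ],
  "slide": [
    [0.6,0.5,0],
    [0.6,0.5,0],
    [0.6,0.5,0],
    [0.6,0.5,0],
    [0.6,0.5,0],
    [0.6,0.5,0],
    [0.6,0.5,0],
    [0.6,0.5,0],
    [0.6,0.5,0]
  ],
  "grip": [0.4,0.4,0.3,0.2,0.1,0,-0.2,-0.3,-0.3]
}}

```text
time: 23.83
tool_pos: [569.5, -238.8, 22.4]
tcp_rot: [3.142, -0.0, -0.863]
contact_force: [-0.0, -0.2, 1.2]
grip_width: 49.6
```

```bash
python3 -c "
from h import *
st()"
```

```text
23.83 gauge xy -13.43 0.15 z 22.44 yaw -49.47 F [-0.  -0.2  1.2] M [0.12 0.13 0.03] w 49.6
```

Call:
{"fn": "servo_tool", "kwargs": {
  "angular": [
    [0,0,0],
    [0,0,0],
    [0,0,0],
    [0,0,0]
  ],
  "slide": [
    [0.6,-0.8,0],
    [1.3,-1.5,0],
    [1.3,-1.5,0],
    [1.3,-1.5,0]
  ],
  "grip": [-0.3,-0.3,-0.3,-0.3]
}}

```text
time: 24.17
tool_pos: [569.5, -238.8, 22.4]
tcp_rot: [3.141, 0.004, -0.863]
contact_force: [-5.5, 5.2, 9.1]
grip_width: 49.9
```

Call:
{"fn": "servo_tool", "kwargs": {
  "angular": [
    [0,0,0],
    [0,0,0],
    [0,0,0]
  ],
  "slide": [
    [0.6,-0.8,0],
    [1.3,-1.5,0],
    [1.3,-1.5,0]
  ],
  "grip": [-0.3,-0.3,-0.3]
}}

```text
time: 24.42
tool_pos: [569.5, -238.8, 22.4]
tcp_rot: [3.14, 0.008, -0.863]
contact_force: [-11.0, 10.6, 12.9]
grip_width: 49.8
```

```bash
python3 -c "
from h import *
st()"
```

```text
24.42 gauge xy -13.42 0.14 z 22.43 yaw -49.46 F [-11.   10.6  12.9] M [ 1.77  1.28 -0.06] w 49.8
```

Both blocks are firm on the stop: 15 N of push gives no movement. I'll relax, release and lift away.

Call:
{"fn": "servo_tool", "kwargs": {
  "angular": [
    [0,0,0],
    [0,0,0],
    [0,0,0],
    [0,0,0],
    [0,0,0],
    [0,0,0],
    [0,0,0]
  ],
  "slide": [
    [-1.9,2.3,0.2],
    [-1.9,2.3,0.2],
    [-1.9,2.3,0.2],
    [-1.9,2.3,0.2],
    [-1.9,2.3,0.2],
    [-1.9,2.3,0.2],
    [-1.9,2.3,0.2]
  ],
  "grip": [-0.3,-0.3,0.4,0.4,0.4,0.4,0.4]
}}

```text
time: 25.0
tool_pos: [570.3, -239.7, 22.4]
tcp_rot: [-3.142, -0.0, -0.864]
contact_force: [-0.5, -0.7, 0.2]
grip_width: 64.2
```

Call:
{"fn": "servo_tool", "kwargs": {
  "angular": [
    [0,0,0],
    [0,0,0],
    [0,0,0],
    [0,0,0],
    [0,0,0],
    [0,0,0],
    [0,0,0],
    [0,0,0],
    [0,0,0],
    [0,0,0]
  ],
  "slide": [
    [0,0,10],
    [0,0,25],
    [0,0,45],
    [0,0,70],
    [-10,12,95],
    [-25,30,120],
    [-40,48,140],
    [-55,66,150],
    [-55,66,150],
    [-55,66,150]
  ],
  "grip": [0.4,0.4,0.4,0.4,0.4,0.4,0.4,0.4,0.4,0.4]
}}

```text
time: 25.83
tool_pos: [515.3, -173.1, 174.2]
tcp_rot: [-3.141, -0.003, -0.862]
contact_force: [0.7, -0.4, 0.1]
grip_width: 64.4
```

```bash
python3 - <<'E'
from h import *
st('w18'); c=pickle.load(open('w18.pkl','rb'))
P=world(c);Z=P[...,2];q=P[...,:2]-np.array([578.1,-249.1]);a=np.radians(-49.4);X=q@[np.cos(a),np.sin(a)];Y=q@[-np.sin(a),np.cos(a)]
ok=(c['range_z']>0)&(abs(Y)<35)&(abs(X)<70)
for n,z0,z1 in(('thin',46,58),('thick?',28,42)):
    m=ok&(Z>z0)&(Z<z1); print(n,m.sum(),np.median(Z[m]) if m.sum() else '')
    for x0 in range(-62,24,14):
        k=m&(X>x0)&(X<x0+14)
        if k.sum()>3: print(x0,k.sum(),Y[k].min().round(1),Y[k].max().round(1))
    if m.sum()>50:
      for y0 in(-20,-10,0,10):
        k=m&(Y>y0)&(Y<y0+10)
        if k.sum(): print('rear',y0,X[k].min().round(1))
E
```

```text
25.83 gauge xy -98.54 1.8 z 174.22 yaw -49.41 F [ 0.7 -0.4  0.1] M [ 0.07  0.05 -0.05] w 64.4
thin 7076 51.7038665000608
-62 839 -24.6 24.7
-48 1081 -25.0 24.5
-34 1112 -24.8 25.1
-20 1113 -24.4 24.8
-6 1203 -25.0 25.2
8 1223 -24.6 25.0
22 505 -34.8 34.8
rear -20 -59.3
rear -10 -59.3
rear 0 -59.3
rear 10 -59.4
thick? 81 34.84902173238467
22 81 -34.9 34.7
```

View pics/w18.png

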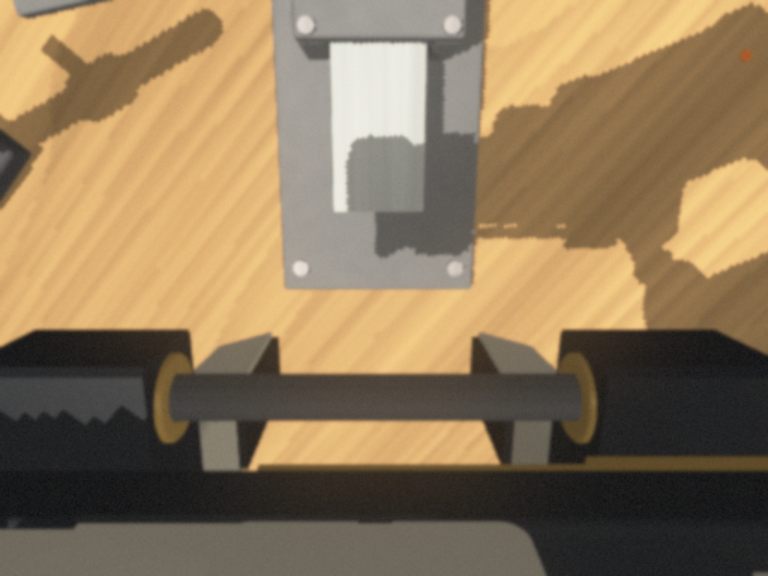

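Call:
{"fn": "servo_tool", "kwargs": {
  "angular": [
    [0,0,0],
    [0,0,0],
    [0,0,0],
    [0,0,0],
    [0,0,0],
    [0,0,0],
    [0,0,0]
  ],
  "slide": [
    [-20,-20,10],
    [-40,-45,20],
    [-60,-70,30],
    [-80,-95,40],
    [-100,-120,40],
    [-110,-145,40],
    [-110,-145,40]
  ],
  "grip": [0.4,0.4,0.4,0.4,0.4,0.4,0.4]
}}

```text
time: 26.47
tool_pos: [403.4, -323.4, 211.9]
tcp_rot: [3.14, -0.001, -0.868]
contact_force: [0.3, 0.6, -0.2]
grip_width: 64.6
```

```bash
python3 - <<'E'
from h import *
c=snap('top','t19'); P=world(c); Z=P[...,2]; c0=pickle.load(open('top0.pkl','rb'))
P0=world(c0)
for n,(u0,u1,v0,v1),z0,z1 in(('short',(150,176,216,254),8,40),('brush',(185,218,165,205),40,95),('bottle',(185,218,225,252),40,250),('tape',(118,162,155,198),20,50),('teal',(225,260,105,158),8,40)):
    r=[]
    for Q in(P0,P):
        m=np.zeros(Z.shape,bool);m[v0:v1,u0:u1]=1;m&=(Q[...,2]>z0)&(Q[...,2]<z1);r.append(Q[m].mean(0).round(1))
    print(n,*r)
cv2.imwrite('pics/t19b.png',cv2.resize(c['img'],(768,576)))
E
```

```text
short [506.7 319.3  20. ] [506.6 319.1  20.1]
brush [646.6 192.5  87.6] [646.7 192.6  87.8]
bottle [506.  194.9 111.1] [506.  194.8 110.6]
tape [681.1 384.7  35. ] [681.3 384.6  34.8]
teal [809.8  92.8  24.5] [809.7  92.8  24.6]
```

View pics/t19b.png

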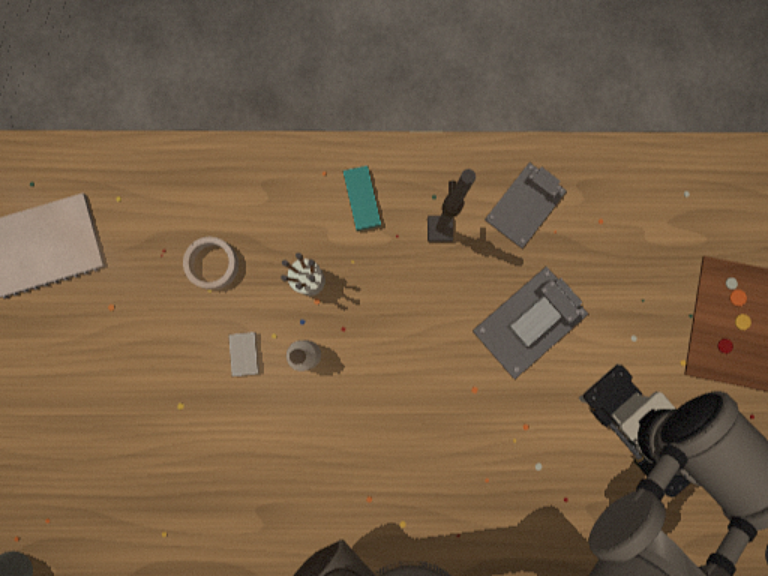

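The picture shows the pile in the larger gauge at (535,322), the arm clear of everything, and all the other things in their places.

```bash
python3 -c "
from plant import bot
print(bot.close_job())"
```

```text
the job is handed in; nothing more can be done
None
```

I laid the thick block on the base plate of the larger gauge and slid it under the bridge onto the end stop. I then laid the thin block on it, about 17 mm short of the bridge, slid it home with the faces touching, squeezed both flush and let go. The job was handed in at about 26.5 s.

- **Fit:** After release, the thin block's top is at 51.7 mm and its sides are at ±25 mm about the seat axis. Its rear edge is square, at x = -59.3 mm against a nominal -60, and the thick block does not show past it. A push of about 15 N on both blocks moved neither, so they sit on the stop.
- **Surroundings:** The short block, bottle, brush jar, tape and turquoise block agree with their first positions to within 0.5 mm. The stand was not touched.
- **What went wrong:** The first grip on the thick block jammed about 8° askew, so I dragged it clear of the jar and regripped it square.

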